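Swing a carving blank home on the work board and cam it tight

TASK

Make the limewood blank ready for carving: keeping it flat on the board and its heel in the corner, swing it round by pushing near its far end until its whole length lies flush along the fence. Then push the cam lever round until the cam holds the blank firmly, hard up against the heel stop and still flush; lime dents easily, so push gently and go only hand-tight. Leave the other things where they are.

Things in the scene. Friction and masses are not known exactly. Their poses are not given: they have to be found in the camera images.
- workboard: Fixed plywood carving board, 260 (x) x 500 (y) x 18 mm thick. Origin: centre of its underside; +x points away from the robot. A wooden fence (28 wide, 16 mm high) runs along y, its face towards -x at x = +50 mm, from y = -70 to +245 mm. A heel stop (a block 85 x 32, 16 mm high, with two bolts) at the fence's left has its face towards -y at about y = +200 mm.
- corner (a point): Inner corner, on the fence face at the board's top (18 mm above the table); axes as the board's. The heel stop is adjustable: its face lies anywhere from y = -2 to +3.5 mm of this point (not measured). When home, the blank fills x from -45 to 0 mm here and 280 mm to -y from the stop.
- dog (a point): Top centre of the steel dog, an upright fixed pin 12 mm thick, 20 mm high above the board. The blank's heel end lies loosely between dog and fence (5.5 mm of play when home); the blank pivots there.
- blank: Loose limewood blank, a plain pale bar with a pencilled spoon, 45 (x) x 280 (y) x 24 mm high, about 160 g. Origin: middle of its heel end, on its underside; it runs 280 mm to its own -y; fence-side face at x = +22.5 mm. At the start its toe is swung out towards the robot by 0.23 to 0.38 rad. It may slide some mm lengthwise as it swings; the cam then pushes it up to the stop.
- heel_edge (a point): Point on the blank's lower fence-side edge, 3 mm from its heel end.
- toe_edge (a point): Point on the blank's lower fence-side edge, 3 mm from its toe end.
- cam_clamp: Eccentric cam clamp, bolted to the board just past the blank's toe. Origin: on the bolt's axis, at the board's top; axes as the board's. The bolt lies at about x = -16, y = -312 mm from the corner. As the heel stop's place is not known exactly, the lever angle at which the cam is tight differs each time.
- cam_lever (a joint): Angle of the cam's lever about its bolt (rad), clockwise from above as it closes: 0 when it points to the board's -y, away from the blank; 1.57 when it points to the board's -x, towards the robot. Starts open, -0.35 to -0.1; can go to 2.15. The cam meets the blank somewhere from 0.2 on, slides it to the stop and stiffens between about 0.9 and 1.7.
- cam_bolt (a point): Top of the bolt head, 50 mm above the table. Cam (disc of 26 mm radius, 12 mm eccentric) and lever are one piece of dark hardwood, from 22 to 42 mm above the table. The lever is 20 mm wide; its round end reaches 115 mm from the bolt.
- lever_end (a point): Centre of the lever's round end, 105 mm from the bolt axis, at the lever's mid-height. It needs about 2 N here to swing free and stays where it is left; the cam holds well when it takes about 9 to 13 N here; beyond some 16 N it dents the wood.
- gouge: Bystander: a carving gouge lying on the board behind the fence. Origin between handle and blade.
- wax_tin: Bystander: a round flat tin, 64 mm wide, 24 mm high, on the board's near left part. Origin: centre of its underside.
- bear: Bystander: carved bear, 120 mm high, left of the board.
- gnome: Bystander: carved gnome, 135 mm high, left of the board.
- owl: Bystander: carved owl, 75 mm high, right of the board.
- mallet: Bystander: round carver's mallet standing on its head, 84 mm wide, 227 mm high, to the robot's left.
- knife: Bystander: a whittling knife lying on the table to the robot's left.

How it is judged:
By the outcome, as a careful person would: the job done as asked, in the order asked, and still so for the second after the job is handed in, with the robot touching nothing.
It also fails if it takes over 72 s, if anything falls off the work surface, if the arm or the gripper's body presses on something with over 40 N, if the wrist force passes 120 N, or if a joint passes its speed limit or range.

ROBOT

A 6-joint arm with a two-finger parallel gripper is mounted at the origin on the work surface. World frame = base frame: x ahead of the robot, y to its left, z up, the work surface at z = 0. Lengths are in m, angles in rad, forces in N, time in s.
With the tool pointing down it reaches from about 0.25 to 0.725 m from the base axis. Payload 4 kg.
Tool frame: the origin (TCP) lies at the very end of the fingers, on their centre line; the grasp point (between the pads) lies 19 mm behind it; z points along the fingers, y is the line along which they close (so a half turn about z gives the same grasp; the last joint's range is limited). The gripper opens to 85 mm and grips with 20 to 120 N. Pads are 22 mm wide; open, the fingers measure 114 mm over their backs; the gripper's body (76 mm by 85 mm) begins 54 mm behind the grasp point. The pads swing forward as they close: fully open they stand 13 mm farther back than shut.
Start: joints at [-1.161, 0.241, 0.005, 1.335, 0, 1.571], TCP at [0.199, -0.459, 0.231] pointing down, gripper open.
Joint ranges: [-2.72, 2.72], [-1.05, 1.87], [-1.09, 1.28], [-1.99, 2.15], [-1.42, 1.44], [-3.14, 3.14]. Speed limits (rad/s): [2.79, 2.79, 3.14, 3.14, 3.14, 3.14].

INTERFACE

Orientations are given as a unit quaternion [x, y, z, w].
In Python, from workcell import bot, vision, workorder gives the robot as it stands.
- The arm moves only by the shell command python3 -m creep 'ROWS' [OPENING]. ROWS is JSON, a list of rows, each a list of 2 entries, a list of its own where there are three numbers: the shift along the tool's x, y, z in mm, then the turn, a rotation vector about the tool's x, y, z in rad. In form: [[[dx, dy, dz], [wx, wy, wz]], ...]. A call has 1 to 12 rows; each row shifts and turns the commanded pose from where the row before left it, along the tool's axes as they then stand; what a row does not reach is not made up. A row lasts 1/8 s, in which the tool goes at most 62.5 mm and 10.7 degrees, less where a joint would pass 70% of its speed; a pose out of reach is approached as far as the arm can. A call is refused whole if a number of a shift passes 62.5 or a number of a turn 0.188, either way. A call with a gripper value outside its range is refused whole. OPENING is the finger opening in mm, from 0 to 85.4, set as the call begins (- or left out, the last holds). The fingers move at their own pace and stop on an object; the grip force is fixed at half the most. Time passes only in rows, so rows that do not move let the fingers close. It gives the time, the measured TCP pose, the force, the opening and the grip force at its end, in the units of the state.
- bot.get_obs(): the state, without advancing time (a new reading comes with each control period).
- vision.camera(name): name is "scene" or "top" or "wrist"; returns a dict with "image" (384x512x3 uint8, blue, green, red), "z_map" (384x512 float32, m along the optical axis (not along the pixel's ray), 0 where there is no reading), "K" (3x3 intrinsics, pixels), "rvec" (rotation vector, rad) and "tvec" (3), from world to camera coordinates, as OpenCV has them; the wrist camera has in their place "tool_from_camera" (4x4, takes a point from camera to tool coordinates, whose origin is the TCP and whose axes are the flange's). Camera axes: x right, y down, z forward; pixel columns grow to the right and rows downward; lengths in m; the calibration is good to about 2 mm. A picture is of the moment at which its call begins: read the wrist's pose just before it.
- workorder.job_done(): hands the job in; it is judged then, once.
Trained networks look in a picture, given as the dict that the camera call returned (one of the last four; its "shot" number tells which), for a name from the list of things; names that differ only in an ending like _2 or _b are one class to them, and where a whole thing is asked for, a point or a joint stands for the part that bears it (a point fixed in the world has none). Each returns a list of dicts, best first, with "score" (0 to 1); they miss things now and then, are a little off and sometimes report something else, mostly with a low value. They report only what shows in the picture. A call takes as long as a camera call.
- vision.spot_in(picture, query): "position" ([column, row] in pixels, amid what is visible of it).
- vision.place_of(picture, query): "position" ([column, row] in pixels: a listed point, or the origin of a listed thing).
The state is a dict: "clock": time; "joint_pos": joint angles; "joint_vel": joint speeds; "tau": joint torques, N m; "eef_pos": TCP position; "tool_rot": TCP orientation; "ft_force": force on the tool from outside, world axes, zero at the start; "ft_torque": the same for the moment, N m; "grip_width": finger opening in m; "grasp_force": force on a finger pad.
Only numpy, scipy, OpenCV 4.12 (cv2) and the standard library are available. Lean on these libraries where they do the work, as an engineer would, in place of code of your own. Each camera call takes 0.05 s, during which the arm holds its last target. There are 200 camera calls.

## Working session

There is one attempt and no reset: what is moved stays moved. The work goes in short steps, Python scripts to look and compute and a shell command to move; the robot and the scene stay as the last step left them, time stands still between calls to the robot, and variables do not carry over. Pictures are saved under pics/ and viewed, at most 10 in all, crops included, and the job is handed in when it is done.

```bash
ls; mkdir -p pics; cat > h.py <<'E'
import numpy as np, cv2
from workcell import bot, vision, workorder
from scipy.spatial.transform import Rotation as R
def cam(name):
    o=bot.get_obs(); p=vision.camera(name)
    if name=="wrist":
        T=np.eye(4);T[:3,:3]=R.from_quat(o["tool_rot"]).as_matrix();T[:3,3]=o["eef_pos"]
        M=T@np.array(p["tool_from_camera"])
    else:
        W=np.eye(4);W[:3,:3]=cv2.Rodrigues(np.array(p["rvec"],float))[0];W[:3,3]=np.ravel(p["tvec"]);M=np.linalg.inv(W)
    return p,M
def ray(p,M,uv):
    d=np.linalg.inv(p["K"])@np.array([uv[0],uv[1],1.0]); return M[:3,3],M[:3,:3]@d
def atz(p,M,uv,z):
    c,d=ray(p,M,uv); return c+d*(z-c[2])/d[2]
def depth(p,M,uv):
    u,v=int(round(uv[0])),int(round(uv[1])); w=p["z_map"][max(v-1,0):v+2,max(u-1,0):u+2]; w=w[w>0]
    c,d=ray(p,M,uv); return c+d*np.median(w) if w.size else None
def tri(a,b):
    (c1,d1),(c2,d2)=a,b; s=np.linalg.lstsq(np.c_[d1,-d2],c2-c1,rcond=None)[0]
    p,q=c1+s[0]*d1,c2+s[1]*d2; return (p+q)/2,np.linalg.norm(p-q)
E
cat > a.py <<'E'
from h import *
np.set_printoptions(precision=4,suppress=True)
o=bot.get_obs(); print(o["clock"],o["eef_pos"],o["tool_rot"],o["ft_force"])
P={n:cam(n) for n in("scene","top")}
for n in P: cv2.imwrite(f"pics/{n}0.png",P[n][0]["image"])
Z=dict(corner=.018,dog=.038,heel_edge=.018,toe_edge=.018,cam_bolt=.05,lever_end=.032,blank=.018,cam_clamp=.018,workboard=0,wax_tin=.018)
for q in Z:
    rr=[]
    for n in P:
        L=vision.place_of(P[n][0],q)
        if L:
            u=L[0]["position"]; rr.append(ray(*P[n],u)); print(q,n,round(L[0]["score"],2),np.round(u,1),"atz",atz(*P[n],u,Z[q]),"dep",depth(*P[n],u))
    if len(rr)==2: print("   tri",*tri(*rr))
E
python3 a.py
```

```text
pics
0.0 [ 0.199  -0.458   0.2304] [ 0.9791  0.2034 -0.0002 -0.001 ] [ 0.533  -0.6591 -0.1845]
corner scene 0.87 [272.5 261.5] atz [0.5631 0.1853 0.018 ] dep [0.5678 0.1901 0.0328]
corner top 0.64 [187.5 161.1] atz [0.5637 0.1859 0.018 ] dep [0.5617 0.1837 0.0346]
   tri [0.5635 0.1857 0.0193] 7.539890500406933e-06
dog scene 0.75 [285.  239.5] atz [0.4996 0.1588 0.038 ] dep [0.4923 0.1521 0.0189]
dog top 0.64 [193.1 180.1] atz [0.5063 0.1669 0.038 ] dep [0.5064 0.167  0.0374]
   tri [0.5053 0.1646 0.0537] 0.000813968735746668
heel_edge scene 0.58 [269.2 253.1] atz [0.555  0.1595 0.018 ] dep [0.5607 0.1655 0.0353]
heel_edge top 0.8 [196.8 163.9] atz [0.5554 0.1588 0.018 ] dep [0.5525 0.1558 0.0434]
   tri [0.5552 0.1591 0.0176] 0.0007312924725687756
toe_edge scene 0.65 [229.8 181.2] atz [ 0.5063 -0.1081  0.018 ] dep [ 0.5085 -0.1046  0.024 ]
toe_edge top 0.64 [289.1 181.3] atz [ 0.5036 -0.1108  0.018 ] dep [ 0.5017 -0.109   0.0427]
   tri [ 0.5041 -0.1113  0.0124] 0.00021997243030421438
cam_bolt scene 0.85 [203.9 185.8] atz [ 0.5913 -0.1208  0.05  ] dep [ 0.5907 -0.1219  0.0482]
cam_b
[... 608 characters left out ...]
mp scene 0.6 [204.7 190.6] atz [ 0.5892 -0.1238  0.018 ] dep [ 0.5934 -0.1153  0.0323]
cam_clamp top 0.77 [296.  150.9] atz [ 0.5931 -0.1318  0.018 ] dep [ 0.5881 -0.1287  0.0534]
   tri [ 0.5907 -0.1295  0.0135] 0.00809622727161704
workboard scene 0.72 [235.1 210.6] atz [ 0.5479 -0.0198  0.    ] dep [ 0.5535 -0.0114  0.0169]
workboard top 0.64 [260.3 169.4] atz [ 0.5407 -0.0269  0.    ] dep [ 0.5389 -0.0267  0.017 ]
   tri [ 0.5425 -0.0274 -0.0157] 0.000633534411773354
wax_tin scene 0.72 [301.1 231.7] atz [0.438  0.1591 0.018 ] dep [0.4478 0.1671 0.0409]
wax_tin top 0.56 [201.2 206.5] atz [0.4309 0.1456 0.018 ] dep [0.4302 0.1429 0.0427]
   tri [ 0.4299  0.1497 -0.0047] 0.004595742389032376
```

```bash
python3 - <<'E'
import cv2
a=cv2.imread("pics/top0.png")[100:260,150:360]; cv2.imwrite("pics/top0c.png",cv2.resize(a,None,fx=3.7,fy=3.7,interpolation=cv2.INTER_CUBIC))
a=cv2.imread("pics/scene0.png")[120:320,120:380]; cv2.imwrite("pics/scene0c.png",cv2.resize(a,None,fx=3,fy=3,interpolation=cv2.INTER_CUBIC))
E
```

```text
(no output)
```

View pics/top0c.png

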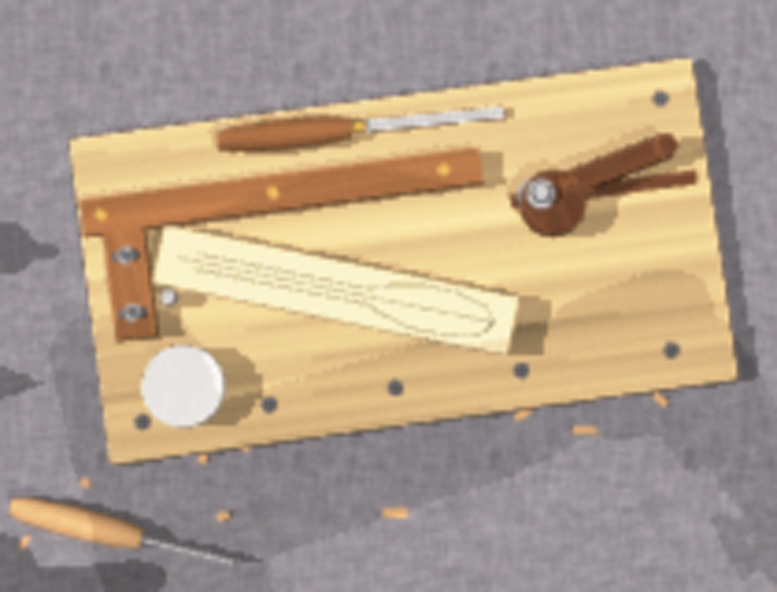

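View pics/scene0c.png

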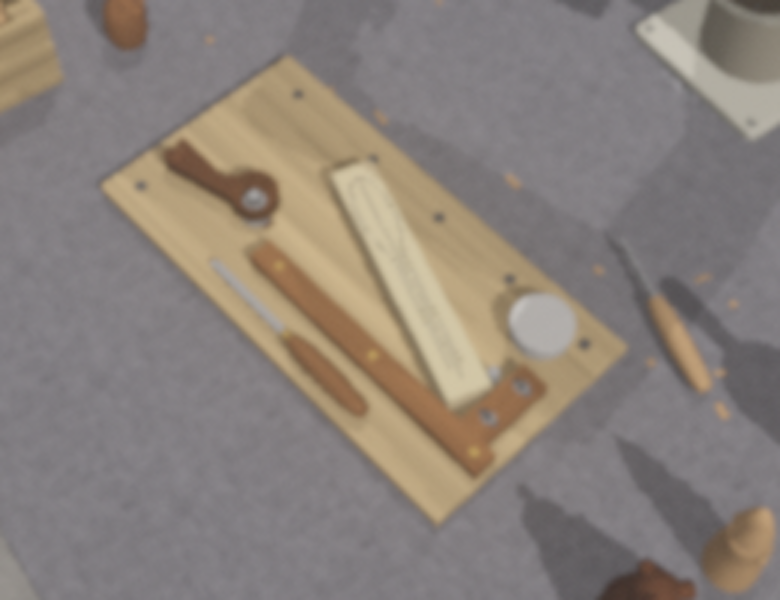

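The board is yawed about 0.13 rad. The blank's toe at crop (515,325) is swung towards the robot, the lever at (660,150) is open, and the heel lies next to the dog at (168,297), short of the stop. I'll move over the toe with the fingers shut and look from near.

```bash
python3 -m creep '[[[45,-20,-2.5],[0,0,0]],[[45,-20,-2.5],[0,0,0]],[[45,-20,-2.5],[0,0,0]],[[45,-20,-2.5],[0,0,0]],[[45,-20,-2.5],[0,0,0]],[[45,-20,-2.5],[0,0,0]],[[45,-20,-2.5],[0,0,0]],[[45,-20,-2.5],[0,0,0]],[[0,0,0],[0,0,0.14]],[[0,0,0],[0,0,0.14]],[[0,0,0],[0,0,0]]]' 0
cat > b.py <<'E'
from h import *
import sys
np.set_printoptions(precision=4,suppress=True)
o=bot.get_obs(); print(o["clock"],o["eef_pos"],o["tool_rot"],o["ft_force"])
p,M=cam("wrist"); print(p["tool_from_camera"]); cv2.imwrite(f"pics/{sys.argv[1]}.png",p["image"])
Z=dict(corner=.018,dog=.038,heel_edge=.018,toe_edge=.018,cam_bolt=.05,lever_end=.032,cam_clamp=.018)
for q in Z:
    L=vision.place_of(p,q)
    if L:
        u=L[0]["position"]; print(q,round(L[0]["score"],2),np.round(u,1),"atz",atz(p,M,u,Z[q]),"dep",depth(p,M,u))
E
python3 b.py w1
```

```text
clock: 2.48
eef_pos: [0.4658, -0.1682, 0.2512]
tool_rot: [0.998, 0.066, -0.0, -0.0]
ft_force: [0.2, 0.2, -0.1]
grip_width: -0.0004
grasp_force: 0.0
2.475 [ 0.4658 -0.1682  0.2512] [ 0.9978  0.0659 -0.0001 -0.    ] [ 0.2432  0.2252 -0.1062]
[[-0.0006 -0.9609 -0.2767  0.0698]
 [ 1.     -0.0006 -0.0002 -0.0002]
 [ 0.     -0.2767  0.9609 -0.1427]
 [ 0.      0.      0.      1.    ]]
dog 0.16 [480.3 104.3] atz [ 0.5701 -0.3986  0.038 ] dep [ 0.5704 -0.4005  0.0352]
toe_edge 0.73 [219.7 126.1] atz [ 0.5058 -0.1048  0.018 ] dep [ 0.5058 -0.1049  0.0186]
cam_bolt 0.72 [242.4  52.8] atz [ 0.5862 -0.1264  0.05  ] dep [ 0.586  -0.1266  0.052 ]
lever_end 0.75 [341.2  31.2] atz [ 0.6243 -0.2285  0.032 ] dep [ 0.6217 -0.2265  0.0423]
cam_clamp 0.43 [241.3  52.1] atz [ 0.5916 -0.122   0.018 ] dep [ 0.5865 -0.1253  0.0518]
```

View pics/w1.png

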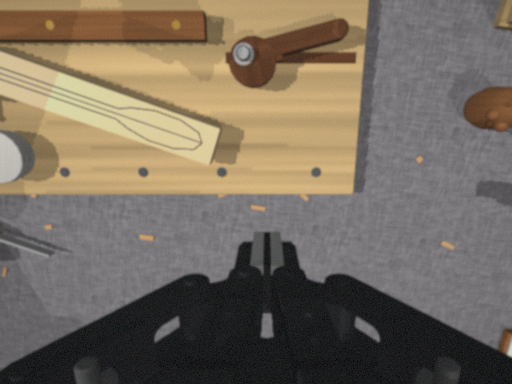

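The wrist view shows the toe end at px (220,128)–(211,165), the fence face at row ~41, the bolt at (242,53) and the lever end at (341,31). The tool is already aligned with the board at yaw ≈ 0.132, and the blank is about 0.32 rad off the fence. Next I'll come down beside the blank's near face, square to it.

```bash
python3 -m creep '[[[-4.6,-24.8,20],[0,0,0]],[[-4.6,-24.8,20],[0,0,0]],[[-4.6,-24.8,20],[0,0,0]],[[-4.6,-24.8,20],[0,0,0]],[[0,0,0],[0,0,0.158]],[[0,0,0],[0,0,0.158]],[[0,0,40],[0,0,0]],[[0,0,40],[0,0,0]],[[0,0,35],[0,0,0]],[[0,0,20],[0,0,0]],[[0,0,10],[0,0,0]],[[0,0,0],[0,0,0]]]' 0
python3 b.py w2; python3 - <<'E'
from h import *
p,M=cam("top")
for q,z in(("toe_edge",.018),("heel_edge",.018),("dog",.038)):
  for L in vision.place_of(p,q)[:1]: print(q,L["score"],atz(p,M,L["position"],z))
E
```

```text
clock: 4.38
eef_pos: [0.4335, -0.0773, 0.0261]
tool_rot: [0.996, -0.09, -0.0, -0.002]
ft_force: [0.5, -0.9, 0.8]
grip_width: -0.0002
grasp_force: 0.0
4.375 [ 0.4335 -0.0773  0.0261] [ 0.996  -0.0895 -0.0002 -0.0022] [ 0.5385 -0.8573  0.8491]
[[-0.0006 -0.961  -0.2767  0.0698]
 [ 1.     -0.0007 -0.     -0.0001]
 [-0.0001 -0.2767  0.961  -0.1427]
 [ 0.      0.      0.      1.    ]]
toe_edge 0.63 [297.2  94.6] atz [ 0.5054 -0.105   0.018 ] dep [ 0.5049 -0.1026  0.0424]
lever_end 0.17 [298.   94.6] atz [ 0.505 -0.104  0.032] dep [ 0.5048 -0.1029  0.0424]
heel_edge 0.8 [0.5600919  0.15851782 0.018     ]
dog 0.58 [0.4973954 0.1691442 0.038    ]
```

View pics/w2.png

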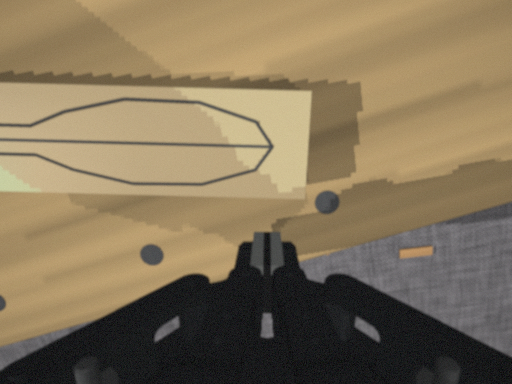

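The tool stands about 15 mm short of the near face and about 18 mm inside the toe end (px 305,198), square to within 0.025 rad. I'll start pushing along the arc.

```bash
python3 -m creep '[[[5,0,0],[0,0,0]],[[5,0,0],[0,0,0]],[[4,0,0],[0,0,0]],[[4,0,0],[0,0,0]],[[4,0,0],[0,0,-0.016]],[[4,0,0],[0,0,-0.016]],[[4,0,0],[0,0,-0.016]],[[4,0,0],[0,0,-0.016]],[[4,0,0],[0,0,-0.016]],[[4,0,0],[0,0,-0.016]]]'
```

```text
clock: 6.22
eef_pos: [0.4754, -0.0838, 0.0263]
tool_rot: [0.999, -0.041, 0.0, -0.002]
ft_force: [-0.4, -0.4, -0.6]
grip_width: -0.0001
grasp_force: 0.2
```

```bash
python3 -m creep '[[[4,0,0],[0,0,-0.016]],[[4,0,0],[0,0,-0.016]],[[4,0,0],[0,0,-0.016]],[[4,0,0],[0,0,-0.016]],[[4,0,0],[0,0,-0.016]]]'; python3 b.py w3; python3 - <<'E'
from h import *
p,M=cam("top")
for q,z in(("toe_edge",.018),("heel_edge",.018),("dog",.038)):
  for L in vision.place_of(p,q)[:1]: print(q,L["score"],atz(p,M,L["position"],z))
E
```

```text
clock: 6.85
eef_pos: [0.4954, -0.0849, 0.0263]
tool_rot: [1.0, -0.001, 0.0, -0.002]
ft_force: [-0.2, -0.3, 0.9]
grip_width: 0.0
grasp_force: 0.3
6.85 [ 0.4954 -0.0849  0.0263] [ 1.     -0.0012  0.0004 -0.0021] [-0.2073 -0.2649  0.8572]
[[-0.0006 -0.9609 -0.2767  0.0698]
 [ 1.     -0.0006 -0.0001 -0.0001]
 [-0.0001 -0.2767  0.9609 -0.1427]
 [ 0.      0.      0.      1.    ]]
toe_edge 0.65 [296.8 138.7] atz [ 0.5502 -0.0998  0.018 ] dep [ 0.5506 -0.0995  0.0214]
cam_bolt 0.95 [382.7  44. ] atz [ 0.587  -0.1268  0.05  ] dep [ 0.5867 -0.1263  0.0516]
cam_clamp 0.66 [353.9  59. ] atz [ 0.5866 -0.1253  0.018 ] dep [ 0.5829 -0.1185  0.0438]
heel_edge 0.81 [0.55542616 0.17335929 0.018     ]
dog 0.73 [0.50230707 0.173749   0.038     ]
```

View pics/w3.png

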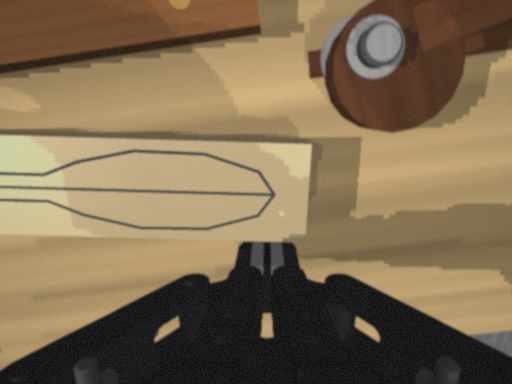

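The blank follows well: the toe edge is at px (311,141), about 47 mm from the fence face, and the toe end (col 311) clears the cam (col 326). I'll carry on.

```bash
python3 -m creep '[[[4,0,0],[0,0,-0.0165]],[[4,0,0],[0,0,-0.0165]],[[4,0,0],[0,0,-0.0165]],[[4,0,0],[0,0,-0.0165]],[[4,0,0],[0,0,-0.0165]],[[4,0,0],[0,0,-0.0165]],[[4,0,0],[0,0,-0.0165]],[[4,0,0],[0,0,-0.0165]],[[3,0,0],[0,0,0]],[[0,0,0],[0,0,0]]]'; python3 b.py w4
```

```text
clock: 8.7
eef_pos: [0.5305, -0.0825, 0.0264]
tool_rot: [0.998, 0.064, 0.001, -0.002]
ft_force: [-0.4, 0.1, -0.2]
grip_width: 0.0002
grasp_force: 0.0
8.7 [ 0.5305 -0.0825  0.0264] [ 0.9979  0.0644  0.0008 -0.0023] [-0.4223  0.1215 -0.2207]
[[-0.0006 -0.9609 -0.2767  0.0698]
 [ 1.     -0.0006 -0.0002 -0.0002]
 [ 0.     -0.2767  0.9609 -0.1427]
 [ 0.      0.      0.      1.    ]]
dog 0.6 [303.  137.4] atz [ 0.5894 -0.0906  0.038 ] dep [ 0.5879 -0.093   0.0187]
toe_edge 0.71 [302.8 140. ] atz [ 0.5866 -0.0932  0.018 ] dep [ 0.5875 -0.0918  0.0288]
cam_bolt 0.91 [396.2 157.4] atz [ 0.5873 -0.1271  0.05  ] dep [ 0.5875 -0.1262  0.052 ]
cam_clamp 0.78 [368.7 151.3] atz [ 0.5853 -0.1269  0.018 ] dep [ 0.5877 -0.118   0.0436]
```

View pics/w4.png

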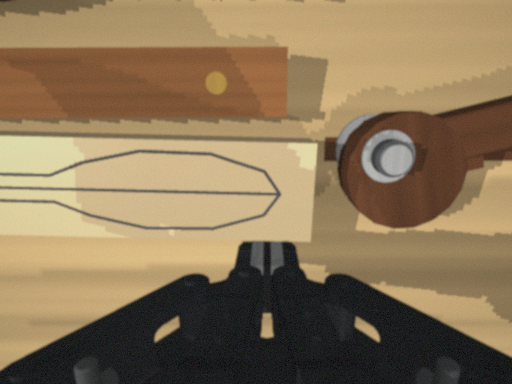

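The gap to the fence is about 10–12 mm and the residual tilt is about 0.02 rad; the toe (px 317) is clear of the cam (340). Smaller steps now.

```bash
python3 -m creep '[[[2.5,0,0],[0,0,-0.002]],[[2.5,0,0],[0,0,-0.002]],[[2.5,0,0],[0,0,0]],[[1,0,0],[0,0,0]],[[0,0,0],[0,0,0]]]'; python3 -m creep '[[[1,0,0],[0,0,0]],[[0,0,0],[0,0,0]]]';  python3 -m creep '[[[1,0,0],[0,0,0]],[[0,0,0],[0,0,0]]]'; python3 - <<'E'
from h import *
p,M=cam("wrist"); cv2.imwrite("pics/w5.png",p["image"])
E
```

```text
clock: 9.72
eef_pos: [0.5386, -0.0816, 0.0263]
tool_rot: [0.998, 0.066, 0.001, -0.002]
ft_force: [-0.5, -0.8, 0.3]
grip_width: -0.0003
grasp_force: 0.1
clock: 9.98
eef_pos: [0.5395, -0.0814, 0.0264]
tool_rot: [0.998, 0.066, 0.001, -0.002]
ft_force: [-0.8, 0.6, -0.9]
grip_width: -0.0
grasp_force: 0.2
clock: 10.22
eef_pos: [0.5405, -0.0813, 0.0264]
tool_rot: [0.998, 0.066, 0.001, -0.002]
ft_force: [-0.8, -0.2, 0.4]
grip_width: 0.0001
grasp_force: 0.3
```

View pics/w5.png

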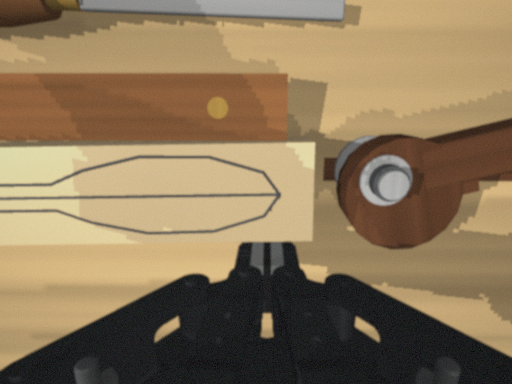

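The blank's edge (row 142) is now practically at the fence and parallel to it. I'll go on in fine steps until the force shows contact.

```bash
for i in 1 2; do :; done; python3 -m creep '[[[0.7,0,0],[0,0,0]],[[0,0,0],[0,0,0]]]'|grep -E "eef|ft"; python3 -m creep '[[[0.7,0,0],[0,0,0]],[[0,0,0],[0,0,0]]]'|grep -E "eef|ft"; python3 -m creep '[[[0.7,0,0],[0,0,0]],[[0,0,0],[0,0,0]]]'|grep -E "eef|ft"
```

```text
eef_pos: [0.5406, -0.0813, 0.0263]
ft_force: [-3.2, -1.0, 1.3]
eef_pos: [0.5407, -0.0812, 0.0263]
ft_force: [-4.8, -1.8, 4.6]
eef_pos: [0.5406, -0.0812, 0.0263]
ft_force: [-6.4, -2.8, 6.1]
```

The toe is on the fence at 6 N, so I stop there. I'll back off and give a light seating push near the middle, so the heel end also comes up to the fence.

```bash
python3 -m creep '[[[-4,0,0],[0,0,0]],[[-5,0,0],[0,0,0]],[[0,-25,0],[0,0,0]],[[0,-30,0],[0,0,0]],[[0,-35,0],[0,0,0]],[[0,-35,0],[0,0,0]],[[3,0,0],[0,0,0]],[[2,0,0],[0,0,0]],[[0,0,0],[0,0,0]]]'|grep -E "eef|ft"; python3 -m creep '[[[1,0,0],[0,0,0]],[[0,0,0],[0,0,0]]]'|grep -E "eef|ft"; python3 - <<'E'
from h import *
p,M=cam("wrist"); cv2.imwrite("pics/w6.png",p["image"])
E
```

```text
eef_pos: [0.5225, 0.0415, 0.0269]
ft_force: [-0.1, -0.3, 0.6]
eef_pos: [0.5226, 0.0416, 0.0268]
ft_force: [-1.5, -1.8, 1.0]
```

View pics/w6.png

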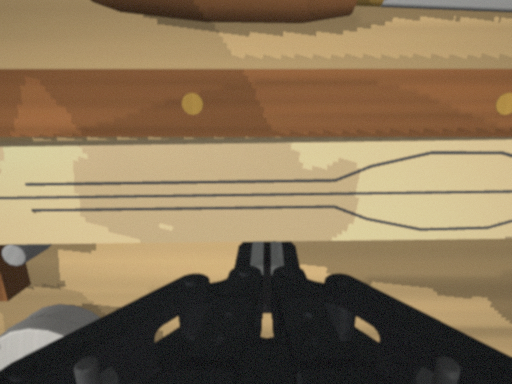

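The blank's upper edge runs (0,147)→(512,140) while the fence runs about (0,139)→(512,137), so the heel end is still a few mm off. I'll push on gently.

```bash
python3 -m creep '[[[1,0,0],[0,0,0]],[[0,0,0],[0,0,0]]]'|grep -E "eef|ft"; python3 -m creep '[[[1,0,0],[0,0,0]],[[0,0,0],[0,0,0]]]'|grep -E "eef|ft"; python3 -m creep '[[[0.7,0,0],[0,0,0]],[[0,0,0],[0,0,0]]]'|grep -E "eef|ft"
```

```text
eef_pos: [0.5243, 0.0426, 0.0269]
ft_force: [-0.5, -1.1, -0.5]
eef_pos: [0.5244, 0.0426, 0.0268]
ft_force: [-3.3, -0.9, 2.2]
eef_pos: [0.5244, 0.0426, 0.0268]
ft_force: [-5.8, -1.2, 5.0]
```

It stops firm at 5.8 N. The two contact points give a near-face slope of 0.130 rad, which matches the fence (0.132). I'll back off and up for one overview to check that it's flush before clamping.

```bash
python3 -m creep '[[[-5,0,0],[0,0,0]],[[-7,0,0],[0,0,0]],[[-15,4,-50],[0,0,0]],[[-20,4,-50],[0,0,0]],[[-20,4,-50],[0,0,0]],[[-10,0,-20],[0,0,0]],[[0,0,0],[0,0,0]],[[0,0,0],[0,0,0]]]'; python3 b.py w7
```

```text
clock: 14.2
eef_pos: [0.4507, 0.0201, 0.1958]
tool_rot: [0.998, 0.066, 0.0, -0.002]
ft_force: [1.4, 0.6, -0.6]
grip_width: -0.0004
grasp_force: 0.0
14.2 [0.4507 0.0201 0.1958] [ 0.9978  0.0664  0.0002 -0.0022] [ 1.3665  0.5707 -0.6037]
[[-0.0006 -0.9609 -0.2767  0.0698]
 [ 1.     -0.0006 -0.0002 -0.0002]
 [ 0.     -0.2767  0.9609 -0.1427]
 [ 0.      0.      0.      1.    ]]
corner 0.88 [111.7  41.1] atz [0.5614 0.1875 0.018 ] dep [0.5583 0.1755 0.0422]
dog 0.69 [128.2  99.4] atz [0.5098 0.1624 0.038 ] dep [0.5099 0.1619 0.0392]
heel_edge 0.66 [118.7  39.9] atz [0.5634 0.1807 0.018 ] dep [0.5601 0.1692 0.0424]
toe_edge 0.57 [399.8  45. ] atz [ 0.5946 -0.0899  0.018 ] dep [ 0.5889 -0.0809  0.0423]
cam_bolt 0.83 [453.3  54.2] atz [ 0.5861 -0.1264  0.05  ] dep [ 0.5856 -0.1253  0.0521]
cam_clamp 0.8 [429.7  60.1] atz [ 0.5853 -0.1224  0.018 ] dep [ 0.5803 -0.1109  0.0423]
```

View pics/w7.png

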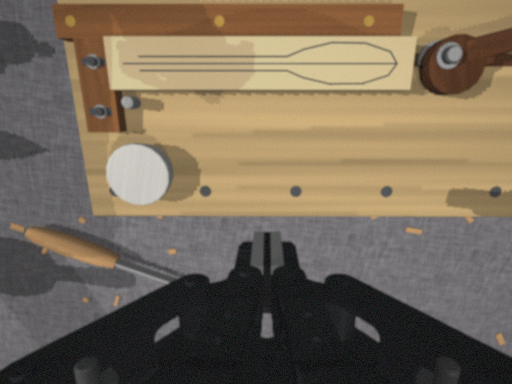

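The blank lies flush along the fence from heel (105,40) to toe (416,38), right up near the heel stop, with the dog at (128,101). Next I'll go behind the lever.

```bash
python3 -m creep '[[[28,42,6],[0,0,0]],[[28,42,6],[0,0,0]],[[28,42,6],[0,0,0]],[[28,42,6],[0,0,0]],[[28,42,6],[0,0,0]],[[28,42,6],[0,0,0]],[[0,0,0],[0,0,-0.11]],[[0,0,0],[0,0,-0.11]],[[0,0,20],[0,0,0]],[[0,0,0],[0,0,0]]]'
python3 - <<'E'
from h import *
o=bot.get_obs();B=np.array([.5865,-.1265,0]);Rm=R.from_quat(o["tool_rot"]).as_matrix()
print(Rm.T@(np.array(o["eef_pos"])-B)*1000, "yaw",np.arctan2(Rm[1,0],Rm[0,0]))
p,M=cam("scene")
for q,z in(("lever_end",.032),("cam_bolt",.05)):
  for L in vision.place_of(p,q)[:1]: print(q,L["score"],atz(p,M,L["position"],z))
E
```

```text
clock: 15.85
eef_pos: [0.6494, -0.2069, 0.1374]
tool_rot: [0.984, 0.175, -0.001, -0.003]
ft_force: [-0.1, 0.5, 0.3]
grip_width: 0.0001
grasp_force: 0.0
[  30.99492326   96.25271149 -138.09934139] yaw 0.3525417679016475
lever_end 0.79 [ 0.62613145 -0.22120462  0.032     ]
cam_bolt 0.73 [ 0.58313027 -0.12122176  0.05      ]
```

```bash
python3 -m creep '[[[7,4,0],[0,0,0]],[[0,0,30],[0,0,0]],[[0,0,30],[0,0,0]],[[0,0,20],[0,0,0]],[[0,0,15],[0,0,0]],[[0,0,0],[0,0,0]]]'|grep -E "eef|ft"; python3 -m creep '[[[0,0,7],[0,0,0]],[[0,0,6],[0,0,0]],[[0,0,0],[0,0,0]]]'; python3 - <<'E'
from h import *
p,M=cam("wrist"); cv2.imwrite("pics/w8.png",p["image"])
E
```

```text
eef_pos: [0.6583, -0.208, 0.0438]
ft_force: [-0.7, -0.1, -0.2]
clock: 17.12
eef_pos: [0.6585, -0.2081, 0.0316]
tool_rot: [0.984, 0.175, 0.0, -0.002]
ft_force: [-0.3, 0.3, 0.6]
grip_width: 0.0001
grasp_force: 0.0
```

View pics/w8.png

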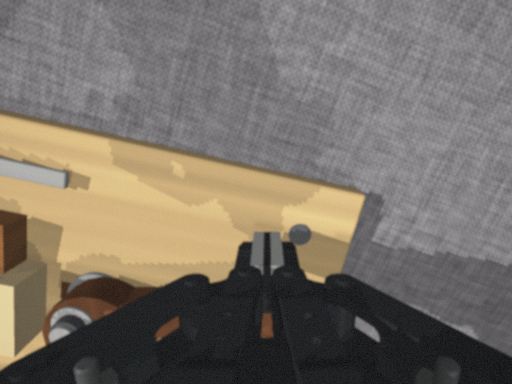

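The tool is free behind the lever; the bolt is at px (68,328). Now I'll approach until I feel it.

```bash
python3 -m creep '[[[-4,0,0],[0,0,0]],[[-4,0,0],[0,0,0]],[[-3,0,0],[0,0,0]],[[0,0,0],[0,0,0]]]'|grep -E "eef|ft_f"; python3 -m creep '[[[-2.5,0,0],[0,0,0]],[[-2.5,0,0],[0,0,0]],[[-2.5,0,0],[0,0,0]],[[0,0,0],[0,0,0]]]'|grep -E "eef|ft_f"
```

```text
eef_pos: [0.6482, -0.2122, 0.032]
ft_force: [0.5, 0.7, -0.1]
eef_pos: [0.6419, -0.2146, 0.032]
ft_force: [2.6, -0.6, -1.8]
```

```bash
python3 -m creep '[[[-4,0.7,0],[0,0,0.04]],[[-4,0.8,0],[0,0,0.04]],[[-4,0.7,0],[0,0,0.04]],[[-4,0.8,0],[0,0,0.04]],[[-4,0.7,0],[0,0,0.04]],[[-4,0.8,0],[0,0,0.04]]]'|grep -E "eef|ft_f"; cat > c.py <<'E'
from h import *
o=bot.get_obs();B=np.array([.5865,-.1265,0]);Rm=R.from_quat(o["tool_rot"]).as_matrix()
print("t",o["clock"],"rel",(Rm.T@(np.array(o["eef_pos"])-B)*1000).round(1),"phi",round(.132-np.arctan2(Rm[1,0],Rm[0,0]),3),"Ftool",(Rm.T@np.array(o["ft_force"])).round(1))
E
python3 c.py
```

```text
eef_pos: [0.6191, -0.2252, 0.0319]
ft_force: [2.5, -0.7, -0.4]
t 18.925 rel [ 21.6 101.5 -32.3] phi 0.022 Ftool [2.4 0.9 0.4]
```

Contact is good at 2.4 N, and the geometry matches (21.6 mm off, 101.5 mm out). I'll follow the arc.

```bash
python3 -m creep '[[[-4,0.8,0],[0,0,0.04]],[[-4,0.8,0],[0,0,0.04]],[[-4,0.7,0],[0,0,0.04]],[[-4,0.8,0],[0,0,0.04]],[[-4,0.7,0],[0,0,0.04]],[[-4,0.8,0],[0,0,0.04]]]'|grep -E "ft_f"; python3 c.py;  python3 -m creep '[[[-4,0.8,0],[0,0,0.04]],[[-4,0.8,0],[0,0,0.04]],[[-4,0.7,0],[0,0,0.04]],[[-4,0.8,0],[0,0,0.04]],[[-4,0.7,0],[0,0,0.04]],[[-4,0.8,0],[0,0,0.04]]]'|grep -E "ft_f"; python3 c.py
```

```text
ft_force: [3.1, -1.4, 0.6]
t 19.675 rel [ 22.1 101.3 -32.3] phi 0.262 Ftool [ 3.3  0.9 -0.6]
ft_force: [2.8, -1.3, 0.5]
t 20.425 rel [ 22.4 101.1 -32.2] phi 0.502 Ftool [ 3.1  0.2 -0.5]
```

```bash
python3 -m creep '[[[-4,0.8,0],[0,0,0.04]],[[-4,0.8,0],[0,0,0.04]],[[-4,0.7,0],[0,0,0.04]],[[-4,0.8,0],[0,0,0.04]]]'|grep -E "ft_f"; python3 c.py;  python3 -m creep '[[[-4,0.8,0],[0,0,0.04]],[[-4,0.8,0],[0,0,0.04]],[[-4,0.7,0],[0,0,0.04]]]'|grep -E "ft_f"; python3 c.py
```

```text
ft_force: [-0.6, -0.3, 0.6]
t 20.925 rel [ 16.1 139.9 -36.1] phi 0.599 Ftool [-0.4  0.5 -0.6]
ft_force: [0.6, 0.8, 0.1]
t 21.3 rel [ 15.3 170.3 -41.9] phi 0.666 Ftool [ 0.1 -1.  -0. ]
```

Something is off: the tool drifted radially away from the lever. I'll check the state before going on.

```bash
python3 - <<'E'
from h import *
np.set_printoptions(precision=3,suppress=True)
o=bot.get_obs(); print({k:np.round(v,3) for k,v in o.items()})
for n in("top","scene"):
  p,M=cam(n); cv2.imwrite(f"pics/x_{n}.png",p["image"])
  for q,z in(("lever_end",.032),("cam_bolt",.05),("toe_edge",.018)):
    for L in vision.place_of(p,q)[:1]: print(n,q,L["score"],atz(p,M,L["position"],z))
E
```

```text
{'clock': np.float64(21.3), 'joint_pos': array([-0.535,  0.567, -0.052,  0.96 ,  0.059,  3.141]), 'joint_vel': array([-0.181, -0.048, -0.09 , -0.027,  0.063,  0.   ]), 'tau': array([  0.752, -48.052,  21.415,   0.119,   0.139,   0.   ]), 'eef_pos': array([ 0.512, -0.283,  0.032]), 'tool_rot': array([ 0.964, -0.264,  0.004, -0.03 ]), 'ft_force': array([0.564, 0.781, 0.095]), 'ft_torque': array([-0.037, -0.023, -0.009]), 'grasp_force': np.float64(0.0), 'grip_width': np.float64(-0.0)}
top lever_end 0.64 [ 0.534 -0.22   0.032]
top cam_bolt 0.93 [ 0.589 -0.123  0.05 ]
top toe_edge 0.66 [0.55  0.412 0.018]
scene lever_end 0.69 [ 0.53  -0.225  0.032]
scene cam_bolt 0.95 [ 0.586 -0.118  0.05 ]
scene toe_edge 0.97 [ 0.598 -0.09   0.018]
```

Joint 6 has run to its limit (3.14), so the tool slid off past the lever's end; the lever was left at φ ≈ 0.6. I'll lift off and give the tool a half turn, which is the same pusher shape, to get range again.

```bash
python3 -m creep '[[[0,0,-35],[0,0,0]],[[0,0,-35],[0,0,0]],[[0,0,0],[0,0,-0.185]],[[0,0,0],[0,0,-0.185]],[[0,0,0],[0,0,-0.185]],[[0,0,0],[0,0,-0.185]],[[0,0,0],[0,0,-0.185]],[[0,0,0],[0,0,-0.185]],[[0,0,0],[0,0,-0.185]],[[0,0,0],[0,0,-0.185]],[[0,0,0],[0,0,-0.185]],[[0,0,0],[0,0,-0.185]]]' >/dev/null;  python3 -m creep '[[[0,0,0],[0,0,-0.185]],[[0,0,0],[0,0,-0.185]],[[0,0,0],[0,0,-0.185]],[[0,0,0],[0,0,-0.185]],[[0,0,0],[0,0,-0.185]],[[0,0,0],[0,0,-0.185]],[[0,0,0],[0,0,0]]]'
cat > d.py <<'E'
from h import *
import sys
phi,out,off=map(float,sys.argv[1:4]); z=.031
np.set_printoptions(precision=4,suppress=True)
o=bot.get_obs();B=np.array([.5865,-.1265,0]);Rm=R.from_quat(o["tool_rot"]);p=np.array(o["eef_pos"])
yaw=np.pi+.132-phi; T=R.from_euler("z",yaw)*R.from_euler("x",np.pi)
tx,ty,tz=T.as_matrix().T
tgt=B-out*ty/1000-off*tx/1000+[0,0,z]
print("turn(tool)",(Rm.inv()*T).as_rotvec(),"then shift in target axes mm",T.inv().apply(tgt-p)*1000,"tgt",tgt)
print("rel now along/behind",-(T.inv().apply(p-B)*1000)[:2],"q",np.array(o["joint_pos"]),"t",o["clock"])
E
python3 d.py 0.6 100 34
```

```text
clock: 24.08
eef_pos: [0.5115, -0.2857, 0.1016]
tool_rot: [0.35, 0.936, 0.03, 0.001]
ft_force: [0.4, 0.4, -0.8]
grip_width: 0.0002
grasp_force: 0.0
turn(tool) [ 0.0579 -0.0121 -0.2477] then shift in target axes mm [-29.1242  75.9513  70.5549] tgt [ 0.5717 -0.2311  0.031 ]
rel now along/behind [  4.8758 175.9513] q [-0.5397  0.4982  0.0339  1.1156  0.0584  0.1758] t 24.075
```

```bash
python3 -m creep '[[[0,0,0],[0.029,-0.006,-0.124]],[[0,0,0],[0.029,-0.006,-0.124]],[[-29,0,0],[0,0,0]],[[0,38,0],[0,0,0]],[[0,38,0],[0,0,0]],[[0,0,25],[0,0,0]],[[0,0,20],[0,0,0]],[[0,0,0],[0,0,0]]]'; python3 d.py 0.6 100 34
```

```text
clock: 25.08
eef_pos: [0.5699, -0.2302, 0.0547]
tool_rot: [0.232, 0.973, 0.0, -0.002]
ft_force: [-0.3, 0.7, 0.5]
grip_width: -0.0002
grasp_force: 0.0
turn(tool) [-0.0004 -0.0043  0.    ] then shift in target axes mm [-2.0381  0.0571 23.6912] tgt [ 0.5717 -0.2311  0.031 ]
rel now along/behind [ 31.9619 100.0571] q [-0.3839  0.5904  0.0606  1.0453 -0.      0.0841] t 25.075
```

```bash
python3 -m creep '[[[-1,0,10],[0,0,0]],[[-1,0,9],[0,0,0]],[[0,0,5],[0,0,0]],[[0,0,0],[0,0,0]]]'|grep ft_f; python3 -m creep '[[[3,0,0],[0,0,0]],[[3,0,0],[0,0,0]],[[2,0,0],[0,0,0]],[[0,0,0],[0,0,0]]]'|grep ft_f
cat > c.py <<'E'
from h import *
o=bot.get_obs();B=np.array([.5865,-.1265,0]);Rm=R.from_quat(o["tool_rot"]).as_matrix();r=-(Rm.T@(np.array(o["eef_pos"])-B)*1000)[:2]
print("t",o["clock"],"behind,along",r.round(1),"phi",round((np.pi+.132-np.arctan2(Rm[1,0],Rm[0,0])+np.pi)%(2*np.pi)-np.pi,3),"z",round(o["eef_pos"][2],4),"Ftool",(Rm.T@np.array(o["ft_force"])).round(1),"q6",round(o["joint_pos"][5],2))
E
python3 c.py
```

```text
ft_force: [-0.2, 0.6, 0.5]
ft_force: [0.2, 0.1, 0.3]
t 26.075 behind,along [ 27.4 100.4] phi 0.598 z 0.0328 Ftool [-0.1  0.2 -0.3] q6 0.08
```

```bash
python3 -m creep '[[[3,0,0],[0,0,0]],[[2,0,0],[0,0,0]],[[1,0,0],[0,0,0]],[[0,0,0],[0,0,0]]]'|grep ft_f;python3 c.py; python3 -m creep '[[[4,-0.8,0],[0,0,0.04]],[[4,-0.8,0],[0,0,0.04]],[[0,0,0],[0,0,0]]]'|grep ft_f; python3 c.py
```

```text
ft_force: [1.1, -4.0, 0.1]
t 26.575 behind,along [ 22.1 100.9] phi 0.599 z 0.0329 Ftool [-2.8 -3.  -0.1] q6 0.08
ft_force: [1.2, -2.5, 0.9]
t 26.95 behind,along [ 21.4 100.7] phi 0.678 z 0.0328 Ftool [-2.3 -1.5 -0.9] q6 0.16
```

```bash
python3 -m creep '[[[4,-0.8,0],[0,0,0.04]],[[4,-0.8,0],[0,0,0.04]],[[4,-0.8,0],[0,0,0.04]]]'>/dev/null; python3 c.py; python3 -m creep '[[[4,-0.8,0],[0,0,0.04]],[[4,-0.8,0],[0,0,0.04]]]'>/dev/null; python3 c.py; python3 -m creep '[[[4,-0.8,0],[0,0,0.04]],[[4,-0.8,0],[0,0,0.04]]]'>/dev/null; python3 c.py
```

```text
t 27.325 behind,along [ 22.2 100.5] phi 0.799 z 0.0328 Ftool [-3.8 -0.3 -0. ] q6 0.28
t 27.575 behind,along [ 22.2 100.4] phi 0.879 z 0.0328 Ftool [-2.7 -0.7  1. ] q6 0.36
t 27.825 behind,along [ 22.2 100.4] phi 0.959 z 0.0328 Ftool [-2.7 -0.3 -0.4] q6 0.45
```

```bash
python3 -m creep '[[[4,-0.8,0],[0,0,0.04]]]'>/dev/null; python3 c.py; python3 -m creep '[[[4,-0.8,0],[0,0,0.04]]]'>/dev/null; python3 c.py; python3 -m creep '[[[4,-0.8,0],[0,0,0.04]]]'>/dev/null; python3 c.py
```

```text
t 27.95 behind,along [ 22.2 100.3] phi 0.999 z 0.0328 Ftool [-3.7 -0.   0.5] q6 0.49
t 28.075 behind,along [ 22.2 100.3] phi 1.039 z 0.0328 Ftool [-3.4  0.1 -0.5] q6 0.53
t 28.2 behind,along [ 22.2 100.3] phi 1.079 z 0.0328 Ftool [-1.9  0.2  0.5] q6 0.57
```

```bash
python3 -m creep '[[[4,-0.8,0],[0,0,0.04]]]'>/dev/null; python3 c.py; python3 -m creep '[[[4,-0.8,0],[0,0,0.04]]]'>/dev/null; python3 c.py; python3 -m creep '[[[3,-0.6,0],[0,0,0.03]]]'>/dev/null; python3 c.py;  python3 -m creep '[[[3,-0.6,0],[0,0,0.03]]]'>/dev/null; python3 c.py
```

```text
t 28.325 behind,along [ 23.6 100.2] phi 1.119 z 0.0329 Ftool [-7.7 -0.5  3.6] q6 0.62
t 28.45 behind,along [26.4 99.9] phi 1.16 z 0.0332 Ftool [-14.5  -0.7   7.4] q6 0.66
t 28.575 behind,along [28.2 99.6] phi 1.19 z 0.0332 Ftool [-15.9   0.2   9.5] q6 0.69
t 28.7 behind,along [30.6 99.3] phi 1.221 z 0.0335 Ftool [-23.6   0.9  13.8] q6 0.72
```

That call overshot: the cam stiffened sharply at φ ≈ 1.1, and the chained steps went past the target to 23 N. I'll release at once and see how the lever stands.

```bash
python3 -m creep '[[[-5,0,0],[0,0,-0.04]],[[-5,0,0],[0,0,-0.04]],[[-5,0,0],[0,0,0]],[[-5,0,0],[0,0,0]],[[0,0,0],[0,0,0]]]'>/dev/null; python3 c.py; cat > e.py <<'E'
from h import *
B=None
for n in("top","scene"):
  p,M=cam(n); cv2.imwrite(f"pics/y_{n}.png",p["image"])
  g={}
  for q,z in(("lever_end",.032),("cam_bolt",.05),("toe_edge",.018),("heel_edge",.018),("corner",.018)):
    for L in vision.place_of(p,q)[:1]: g[q]=atz(p,M,L["position"],z); print(n,q,round(L["score"],2),g[q].round(4))
  if "lever_end" in g: d=g["lever_end"]-g["cam_bolt"]; print("phi",.132+np.arctan2(-d[0],-d[1]),np.hypot(*d[:2]))
  # lever centroid by depth: points between 35 and 46 mm high, 60..118 mm from the bolt
  zz=p["z_map"]; v,u=np.nonzero(zz>0); K=p["K"]; c=np.c_[(u-K[0,2])/K[0,0],(v-K[1,2])/K[1,1],np.ones(len(u))]*zz[v,u][:,None]
  w=c@M[:3,:3].T+M[:3,3]; b=g["cam_bolt"]; r=np.hypot(*(w[:,:2]-b[:2]).T); ax=w[:,:2]-b[:2]
  m=(w[:,2]>.034)&(w[:,2]<.047)&(r>45)if 0 else (w[:,2]>.034)&(w[:,2]<.047)&(r>.045)&(r<.118)&(ax[:,0]<0)&(ax[:,1]<.02)
  if m.sum()>5: s=ax[m].mean(0); print("depth phi",.132+np.arctan2(-s[0],-s[1]),m.sum())
E
python3 e.py
```

```text
t 29.325 behind,along [ 34.  102.6] phi 1.139 z 0.0325 Ftool [-0.4 -0.4  0.2] q6 0.62
top lever_end 0.66 [ 0.5011 -0.1882  0.032 ]
top cam_bolt 0.62 [ 0.5805 -0.1272  0.05  ]
top toe_edge 0.88 [ 0.6032 -0.0983  0.018 ]
top heel_edge 0.73 [0.5569 0.1772 0.018 ]
phi 1.0475868986137642 0.10012897073188227
depth phi 1.071097276902484 146
scene lever_end 0.6 [ 0.4936 -0.1908  0.032 ]
scene cam_bolt 0.89 [ 0.5871 -0.1307  0.05  ]
scene toe_edge 0.96 [ 0.5976 -0.0945  0.018 ]
scene heel_edge 0.79 [0.5598 0.1787 0.018 ]
scene corner 0.68 [0.5671 0.1869 0.018 ]
phi 1.1316510114210134 0.11107959746556184
depth phi 1.144803590385611 124
```

The lever stands at about φ 1.13 and the blank is still flush. I'll find the lever exactly with a light touch, then ease it back slightly so it ends up hand-tight rather than overtight.

```bash
python3 -m creep '[[[5,2,0],[0,0,0]],[[4,0,0],[0,0,0]],[[0,0,0],[0,0,0]]]'>/dev/null; python3 c.py; for i in 1; do python3 -m creep '[[[1.5,0,0],[0,0,0]],[[0,0,0],[0,0,0]]]'>/dev/null; python3 c.py; done;  python3 -m creep '[[[1,0,0],[0,0,0]],[[0,0,0],[0,0,0]]]'>/dev/null; python3 c.py
```

```text
t 30.3 behind,along [ 24.3 100.6] phi 1.138 z 0.0325 Ftool [ 0.8 -0.7  0. ] q6 0.63
t 30.55 behind,along [ 23.5 100.6] phi 1.138 z 0.0327 Ftool [ 0.6 -0.2 -0.5] q6 0.64
t 30.8 behind,along [ 23.4 100.5] phi 1.139 z 0.0328 Ftool [-2.6 -0.2  0.7] q6 0.64
```

```bash
python3 -m creep '[[[-4,0,0],[0,0,0]],[[0,0,-18],[0,0,0]],[[0,0,-18],[0,0,0]],[[20,0,0],[0,0,0]],[[20,0,0],[0,0,0]],[[15,0,0],[0,0,0]],[[2,0,0],[0,0,0]],[[0,0,18],[0,0,0]],[[0,0,18],[0,0,0]],[[0,0,0],[0,0,0]]]'>/dev/null; python3 c.py; python3 -m creep '[[[-3,0,0],[0,0,0]],[[-1,0,0],[0,0,0]],[[0,0,0],[0,0,0]]]'>/dev/null; python3 c.py; python3 -m creep '[[[-1.5,0,0],[0,0,0]],[[0,0,0],[0,0,0]]]'>/dev/null; python3 c.py
```

```text
t 32.05 behind,along [-31.1 101.4] phi 1.139 z 0.0314 Ftool [0.6 0.5 0.4] q6 0.7
t 32.425 behind,along [-25.9 100.2] phi 1.139 z 0.0332 Ftool [-0.1  0.6 -0.2] q6 0.69
t 32.675 behind,along [-24.8 100.5] phi 1.138 z 0.0328 Ftool [-0.7 -0.3  0.7] q6 0.69
```

```bash
python3 -m creep '[[[-2,0,0],[0,0,0]],[[-1.5,0,0],[0,0,0]],[[0,0,0],[0,0,0]]]'>/dev/null; python3 c.py; python3 -m creep '[[[-1,0,0],[0,0,0]],[[0,0,0],[0,0,0]]]'>/dev/null; python3 c.py; python3 -m creep '[[[-1,0,0],[0,0,0]],[[0,0,0],[0,0,0]]]'>/dev/null; python3 c.py
```

```text
t 33.05 behind,along [-21.3 100.6] phi 1.138 z 0.0326 Ftool [-0.9  0.2 -0.7] q6 0.69
t 33.3 behind,along [-20.5 100.6] phi 1.138 z 0.0326 Ftool [1.  0.6 0. ] q6 0.69
t 33.55 behind,along [-19.4 100.6] phi 1.138 z 0.0326 Ftool [-0.2  0.2 -0.4] q6 0.68
```

```bash
python3 -m creep '[[[-1,0,0],[0,0,0]],[[0,0,0],[0,0,0]]]'>/dev/null; python3 c.py; python3 -m creep '[[[-1,0,0],[0,0,0]],[[0,0,0],[0,0,0]]]'>/dev/null; python3 c.py
```

```text
t 33.8 behind,along [-18.5 100.6] phi 1.138 z 0.0326 Ftool [-0.1 -0.1 -0.5] q6 0.68
t 34.05 behind,along [-17.8 100.7] phi 1.138 z 0.0325 Ftool [ 1.4  0.5 -0.4] q6 0.68
```

```bash
python3 -m creep '[[[-1,0,0],[0,0,0]],[[0,0,0],[0,0,0]]]'>/dev/null; python3 c.py; python3 -m creep '[[[-1,0,0],[0,0,0]],[[0,0,0],[0,0,0]]]'>/dev/null; python3 c.py;  python3 -m creep '[[[-1,0,0],[0,0,0]],[[0,0,0],[0,0,0]]]'>/dev/null; python3 c.py
```

```text
t 34.3 behind,along [-16.9 100.7] phi 1.138 z 0.0325 Ftool [ 1.6 -0.1 -1. ] q6 0.68
t 34.55 behind,along [-15.9 100.7] phi 1.138 z 0.0325 Ftool [ 3.2 -0.2 -1.8] q6 0.68
t 34.8 behind,along [-14.8 100.8] phi 1.138 z 0.0325 Ftool [ 2.7 -0.6 -1.8] q6 0.68
```

It eases with about 3 N. One mm more, then round to the back again to tighten to about 11 N, checking the force after each half-mm step.

```bash
python3 -m creep '[[[-1,0,0],[0,0,0]],[[4,0,0],[0,0,0]],[[0,0,-18],[0,0,0]],[[0,0,-18],[0,0,0]],[[-20,0,0],[0,0,0]],[[-20,0,0],[0,0,0]],[[-9,0,0],[0,0,0]],[[0,0,18],[0,0,0]],[[0,0,18],[0,0,0]],[[0,0,0],[0,0,0]]]'>/dev/null; python3 c.py
```

```text
t 36.05 behind,along [ 30.2 101.5] phi 1.138 z 0.0311 Ftool [0.6 1.  0.4] q6 0.63
```

```bash
python3 -m creep '[[[1.5,0,0],[0,0,0]],[[0,0,0],[0,0,0]]]'>/dev/null; python3 c.py; python3 -m creep '[[[1,0,0],[0,0,0]],[[0,0,0],[0,0,0]]]'>/dev/null; python3 c.py;  python3 -m creep '[[[1,0,0],[0,0,0]],[[0,0,0],[0,0,0]]]'>/dev/null; python3 c.py
```

```text
t 36.3 behind,along [ 30.4 100.1] phi 1.138 z 0.0335 Ftool [ 0.6 -0.2  0.3] q6 0.63
t 36.55 behind,along [ 29.1 100.4] phi 1.138 z 0.033 Ftool [ 0.7  1.2 -0.7] q6 0.63
t 36.8 behind,along [ 28.9 100.4] phi 1.139 z 0.0329 Ftool [-1.6 -0.8  0.1] q6 0.63
```

```bash
python3 -m creep '[[[1,0,0],[0,0,0]],[[0,0,0],[0,0,0]]]'>/dev/null; python3 c.py; python3 -m creep '[[[0.7,0,0],[0,0,0]],[[0,0,0],[0,0,0]]]'>/dev/null; python3 c.py
```

```text
t 37.05 behind,along [ 27.8 100.6] phi 1.139 z 0.0329 Ftool [-3.9 -1.   0.2] q6 0.63
t 37.3 behind,along [ 26.8 100.7] phi 1.139 z 0.0328 Ftool [-3.8 -1.4 -1.7] q6 0.63
```

```bash
python3 -m creep '[[[0.7,0,0],[0,0,0]],[[0,0,0],[0,0,0]]]'>/dev/null; python3 c.py
```

```text
t 37.55 behind,along [ 26.  100.8] phi 1.139 z 0.0328 Ftool [-4.5 -2.4 -2. ] q6 0.63
```

```bash
python3 -m creep '[[[0.7,0,0],[0,0,0]],[[0,0,0],[0,0,0]]]'>/dev/null; python3 c.py
```

```text
t 37.8 behind,along [ 25.4 100.9] phi 1.139 z 0.0328 Ftool [-4.7 -2.2 -2.9] q6 0.63
```

```bash
python3 -m creep '[[[0.7,0,0],[0,0,0]],[[0,0,0],[0,0,0]]]'>/dev/null; python3 c.py
```

```text
t 38.05 behind,along [ 24.9 101. ] phi 1.139 z 0.0328 Ftool [-5.1 -2.5 -1.5] q6 0.63
```

```bash
python3 -m creep '[[[0.7,0,0],[0,0,0]],[[0,0,0],[0,0,0]]]'>/dev/null; python3 c.py
```

```text
t 38.3 behind,along [ 24.4 101. ] phi 1.139 z 0.0328 Ftool [-5.4 -3.5 -1.6] q6 0.64
```

```bash
python3 -m creep '[[[0.7,0,0],[0,0,0]],[[0,0,0],[0,0,0]]]'>/dev/null; python3 c.py
```

```text
t 38.55 behind,along [ 24.  101.1] phi 1.139 z 0.0328 Ftool [-6.5 -2.6 -0.9] q6 0.64
```

```bash
python3 -m creep '[[[0.6,0,0],[0,0,0]],[[0,0,0],[0,0,0]]]'>/dev/null; python3 c.py
```

```text
t 38.8 behind,along [ 23.6 101.2] phi 1.139 z 0.0328 Ftool [-7.3 -3.9 -1. ] q6 0.64
```

```bash
python3 -m creep '[[[0.7,0,0],[0,0,0]],[[0,0,0],[0,0,0]]]'>/dev/null; python3 c.py
```

```text
t 39.05 behind,along [ 23.2 101.2] phi 1.139 z 0.0329 Ftool [-6.6 -4.2 -0.9] q6 0.64
```

```bash
python3 -m creep '[[[0.6,0,0],[0,0,0]],[[0,0,0],[0,0,0]]]'>/dev/null; python3 c.py
```

```text
t 39.3 behind,along [ 22.9 101.3] phi 1.139 z 0.0329 Ftool [-7.7 -3.6 -0.4] q6 0.64
```

```bash
python3 -m creep '[[[0.5,0,0],[0,0,0]],[[0,0,0],[0,0,0]]]'>/dev/null; python3 c.py
```

```text
t 39.55 behind,along [ 22.7 101.3] phi 1.139 z 0.0329 Ftool [-8.2 -3.4  0. ] q6 0.64
```

```bash
python3 -m creep '[[[0.6,0,0],[0,0,0]],[[0,0,0],[0,0,0]]]'>/dev/null; python3 c.py
```

```text
t 39.8 behind,along [ 22.3 101.4] phi 1.14 z 0.0329 Ftool [-9.  -3.9  0.6] q6 0.64
```

```bash
python3 -m creep '[[[0.5,0,0],[0,0,0]],[[0,0,0],[0,0,0]]]'>/dev/null; python3 c.py
```

```text
t 40.05 behind,along [ 22.1 101.4] phi 1.14 z 0.0329 Ftool [-8.9 -4.3  0.7] q6 0.64
```

```bash
python3 -m creep '[[[0.5,0,0],[0,0,0]],[[0,0,0],[0,0,0]]]'>/dev/null; python3 c.py
```

```text
t 40.3 behind,along [ 22.  101.4] phi 1.14 z 0.0329 Ftool [-10.   -4.7   1.9] q6 0.64
```

```bash
python3 -m creep '[[[0.5,0,0],[0,0,0]],[[0,0,0],[0,0,0]]]'>/dev/null; python3 c.py
```

```text
t 40.55 behind,along [ 22.  101.4] phi 1.14 z 0.033 Ftool [-11.2  -5.    2.2] q6 0.64
```

```bash
python3 -m creep '[[[0.5,0,0],[0,0,0]],[[0,0,0],[0,0,0]]]'>/dev/null; python3 c.py
```

```text
t 40.8 behind,along [ 21.9 101.4] phi 1.14 z 0.033 Ftool [-13.2  -3.4   2.4] q6 0.64
```

That's hand-tight: about 11–13 N, and the lever barely moves any more. I'll back off, lift clear and check.

```bash
python3 -m creep '[[[-3,0,0],[0,0,0]],[[-5,0,0],[0,0,0]],[[-8,0,0],[0,0,0]],[[0,0,-30],[0,0,0]],[[0,0,-50],[0,0,0]],[[0,0,-50],[0,0,0]],[[0,0,-40],[0,0,0]],[[0,0,0],[0,0,0]]]'>/dev/null; python3 c.py; python3 e.py
```

```text
t 41.8 behind,along [36.1 97.8] phi 1.138 z 0.2064 Ftool [-0.3  1.2 -0. ] q6 0.62
top lever_end 0.73 [ 0.5026 -0.1809  0.032 ]
top cam_bolt 0.61 [ 0.5822 -0.1258  0.05  ]
top toe_edge 0.84 [ 0.6074 -0.099   0.018 ]
top heel_edge 0.88 [0.5549 0.1801 0.018 ]
top corner 0.82 [0.5639 0.1766 0.018 ]
phi 1.0969453354286016 0.09690087614325296
depth phi 1.065046382477579 147
scene lever_end 0.64 [ 0.4898 -0.1754  0.032 ]
scene cam_bolt 0.94 [ 0.5812 -0.1315  0.05  ]
scene toe_edge 0.76 [ 0.5991 -0.0881  0.018 ]
scene heel_edge 0.78 [0.5665 0.1806 0.018 ]
scene corner 0.84 [0.5699 0.1886 0.018 ]
phi 1.2554909596713175 0.10138512246715244
depth phi 1.1478780081712219 105
```

```bash
python3 -m creep '[[[0,0,0],[0,0,-0.187]],[[0,0,0],[0,0,-0.187]],[[0,0,0],[0,0,-0.187]],[[0,0,0],[0,0,-0.187]],[[0,0,0],[0,0,-0.187]],[[0,0,0],[0,0,-0.187]],[[0,0,0],[0,0,0]]]' >/dev/null; python3 -c "
from h import *
o=bot.get_obs();print(o['clock'],o['eef_pos'],R.from_quat(o['tool_rot']).inv().apply(np.array([.63,.04,.22])-o['eef_pos'])*1000)"
```

```text
43.275 [ 0.51958756 -0.20884793  0.20256674] [-137.87552684  234.74706996  -17.44337532]
```

```bash
python3 -m creep '[[[-23,39,-3],[0,0,0]],[[-23,39,-3],[0,0,0]],[[-23,39,-3],[0,0,0]],[[-23,39,-3],[0,0,0]],[[-23,39,-3],[0,0,0]],[[-23,39,-3],[0,0,0]],[[0,0,0],[0,0,0]],[[0,0,0],[0,0,0]]]' |grep eef; cat > f.py <<'E'
from h import *
np.set_printoptions(precision=4,suppress=True)
p,M=cam("wrist"); cv2.imwrite("pics/w9.png",p["image"])
for q,z in(("corner",.018),("dog",.038),("heel_edge",.018),("toe_edge",.018),("cam_bolt",.05),("lever_end",.032)):
  for L in vision.place_of(p,q)[:1]: print(q,round(L["score"],2),np.round(L["position"],1),atz(p,M,L["position"],z))
zz=p["z_map"]; v,u=np.nonzero(zz>0); K=p["K"]; c=np.c_[(u-K[0,2])/K[0,0],(v-K[1,2])/K[1,1],np.ones(len(u))]*zz[v,u][:,None]
w=c@M[:3,:3].T+M[:3,3]; y=R.from_euler("z",-.132).apply(w-[.5635,.1857,0])*1000   # board axes from the corner
def edges(lo,hi,xr):
  out=[]
  for t in range(-270,-5,10):
    m=(abs(y[:,1]-t)<4)&(w[:,2]>lo)&(w[:,2]<hi)&(y[:,0]>xr[0])&(y[:,0]<xr[1])
    if m.sum()>4: out.append((t,np.percentile(y[m,0],3),np.percentile(y[m,0],97)))
  return np.array(out)
b=edges(.0385,.046,(-60,25)); f=edges(.0295,.0375,(-3,45))
for n,a in(("blank",b),("fence",f)):
  if len(a)>3: print(n,len(a),"near line",np.polyfit(a[:,0],a[:,1],1),"far line",np.polyfit(a[:,0],a[:,2],1))
m=(abs(y[:,0]+22)<12)&(w[:,2]>.0385)&(w[:,2]<.046)&(y[:,1]<10)&(y[:,1]>-290); print("blank y range",np.percentile(y[m,1],[.5,99.5]))
E
python3 f.py
```

```text
eef_pos: [0.6294, 0.0395, 0.2202]
corner 0.78 [401.1 125.1] [0.5606 0.1832 0.018 ]
dog 0.79 [405.3  69. ] [0.5062 0.1656 0.038 ]
heel_edge 0.84 [401.2 127.3] [0.563  0.1838 0.018 ]
toe_edge 0.75 [153.5 131.8] [ 0.5995 -0.0923  0.018 ]
cam_bolt 0.6 [106.8 115.6] [ 0.585  -0.1277  0.05  ]
lever_end 0.65 [56.6 16.6] [ 0.4972 -0.1828  0.032 ]
blank 27 near line [  0.0005 -45.6494] far line [ 0.0038 -3.0083]
fence 27 near line [ 0.0026 -0.4483] far line [ 0.0007 25.634 ]
blank y range [-288.3856   -3.327 ]
```

The blank is parallel to the fence (edge slope 0.131 rad against 0.132), its heel is at the stop, and the lever is at about 1.14. Handing in.

```bash
python3 -c "
from workcell import workorder
print(workorder.job_done())"
```

```text
the job is handed in; nothing more can be done
None
```

I handed the job in at about 45 s, with the blank flush along the fence, its heel at the stop and the cam hand-tight at about 11–13 N. During the first tightening the push briefly peaked at about 24 N, above the 16 N denting limit, so it may have dented the lime; I eased the cam and tightened it again gently.

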